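Brush out the service port and hold its locking collar home

ROBOT

A 6-joint arm with a two-finger parallel gripper is mounted at the origin on the work surface. World frame = base frame: x ahead of the robot, y to its left, z up, the work surface at z = 0. Lengths are in m, angles in rad, forces in N, time in s.
With the tool pointing down it reaches from about 0.35 to 0.775 m from the base axis. Payload 7.3 kg.
Tool frame: the origin (TCP) lies on the centre line of the jaws, within the pads' length; the fingertips stand tip_reach ahead of it and the grasp point (between the pads) lies 6 mm ahead of it (tip_reach is the distance from the TCP to the fingertips, in m); x points along the fingers, y is the direction in which the jaws open and shut, and the axes are right-handed (so a half turn about x gives the same grasp; the last joint's range is limited). The gripper opens to 92 mm and grips with 3 to 60 N. Pads are 19 mm wide; open, the fingers measure 130 mm over their backs; the gripper's body (75 mm by 190 mm) begins 47 mm behind the grasp point.
Start: joints at [1.022, 0.342, 1.524, -0, 1.275, -0.146], TCP at [0.206, 0.483, 0.252] pointing down, gripper open.
Joint ranges: [-2.53, 2.53], [-0.77, 2.02], [0.04, 2.7], [-1, 4.14], [0.28, 2.66], [-3.11, 3.11]. Speed limits (rad/s): [2.57, 2.57, 3.14, 3.14, 3.14, 3.14].

INTERFACE

Orientations are given as [roll, pitch, yaw] about the fixed x, y, z axes, in that order (R = Rz(yaw) Ry(pitch) Rx(roll)).
In Python, from cell import observe, read_camera, get_calibration, hand_in, tip_reach gives the robot as it stands. The module is installed in compiled form; this text tells all that it offers.
- The arm moves only by the shell command python3 -m crank 'ROWS' [FORCE]. ROWS is JSON, a list of rows, each an object of numbers: "fingers": the opening, from -1 (shut) to 1 (fully open); "tx", "ty", "tz": the shift along the tool's x, y, z in units of 40 mm (1.0 is 40 mm); "roll": the turn about the tool's x in units of 10 degrees (1.0 is 10 degrees). In form: [{"fingers": .., "tx": .., "ty": .., "tz": .., "roll": ..}, ...]. A call has exactly 8 rows; each row is the pose to reach, as a shift and turn from the pose commanded when the call began, along the tool's axes at that moment; what a row does not reach only later rows make up. A row lasts 1/8 s, in which the tool goes at most 62.5 mm and 10.7 degrees, less where a joint would pass 70% of its speed; a pose out of reach is approached as far as the arm can. A call with a gripper value outside its range is refused whole. The fingers move at their own pace and stop on an object; FORCE is the grip in N (left out, the last holds). Time passes only in rows, so rows that repeat a pose let the fingers close, or fill a call up. It gives the time, the measured TCP pose, the force and the opening at its end, in the units of the state.
- observe(): the state, without advancing time (a new reading comes with each control period).
- read_camera(name): name is "side" or "top" or "wrist"; returns (picture, depth): 384x512x3 uint8, red, green, blue; 384x512 float32, m along the optical axis (not along the pixel's ray), 0 where there is no reading.
- get_calibration(name): a dict with "vertical_fov" (degrees; the focal length in pixels is half the picture's height over the tangent of half this angle, whatever the lens; pixels are square), "cx", "cy" (the principal point, pixels), "dist_coeffs" ([k1, k2, p1, p2, k3] as OpenCV has them; the pictures are not rectified), "pose" (4x4, takes a point from camera to world coordinates); the wrist camera has in their place "T_tool_cam" (4x4, takes a point from camera to tool coordinates, whose origin is the TCP and whose axes are the tool frame's). Camera axes: x right, y down, z forward; pixel columns grow to the right and rows downward; lengths in m; the calibration is good to about 2 mm. A picture is of the moment at which its call begins: read the wrist's pose just before it. get_calibration takes no time and is no camera call.
- hand_in(): hands the job in, once; it reports no verdict.
The state is a dict: "time": time; "qpos": joint angles; "qvel": joint speeds; "joint_efforts": joint torques, N m; "tool_pos": TCP position; "tool_rot": TCP orientation; "contact_force": force on the tool from outside, world axes, zero at the start; "torque": the same for the moment, N m; "opening": finger opening in m.
Only numpy, scipy, OpenCV 4.12 (cv2) and the standard library are available. Lean on these libraries where they do the work, as an engineer would, in place of code of your own. Each camera call takes 0.05 s, during which the arm holds its last target. There are 200 camera calls.

TASK

Take the long brush from its holder and scrub the inside of the unit's upright port barrel with two full up-and-down strokes, from the mouth to full depth each time, then hang the brush back in its holder. Then turn the loose knurled collar on the barrel clockwise (seen from above) until its hidden keyways drop over the pins, and push it fully home down against its spring. Finish while still holding the collar pushed home; leave the other things on the bench where they are.

Things in the scene. Friction and masses are not known exactly. Their poses are not given: they have to be found in the camera images.
- port_mouth (a point): Centre of the open top of the port barrel, an upright fixed aluminium tube on a low white box (170 x 130 mm, top 40 mm above the bench); z up along its axis. Tube outer diameter 32 mm, bore diameter 25 mm, bore 80 mm deep, mouth 120 mm above the bench.
- port_seat (a point): Centre of the collar's seat on the barrel axis: flat top of a round aluminium pedestal (50 mm diameter, 25 mm tall) on the white box, 65 mm above the bench and 55 mm below the mouth. Three hidden pins stick out of the tube, their tops 20 mm above the seat; the loose collar starts resting level on them.
- collar_center (a point): Centre (half-way up) of the loose black knurled collar round the barrel: outer diameter 54, height 28, bore 36 mm, 0.1 kg. Three hidden keyways, open below; its yaw does not tell where. A clockwise turn of 0.45 to 1.2 rad sets them over the pins (fits within 0.12 rad either way); it then drops 14 mm to the spring ring and can be pushed 6 mm more on to its seat: home, centre 79 mm above the bench.
- spring (a joint): Travel of the steel spring ring under the collar, m, downwards: 0 = up (6 mm above the seat), 0.006 = collar fully home on its seat. It pushes up with 4 N at 0 and 10 N at 0.006, so the collar springs up again if it is not held down.
- brush_grip (a point): Middle of the brush's round wooden handle (18 mm diameter, 70 mm long, upright; brush about 0.07 kg). A guard disc (36 mm diameter, 4 mm thick) lies below the handle, its underside 44 mm below this point; the disc rests on the rim of the holder, and would rest on the barrel's mouth when the brush is fully in.
- brush_tip (a point): Lower end of the brush on its axis, 72 mm below the guard disc's underside and 116 mm below the middle of the handle. The brush head is 17 mm in diameter and 45 mm long.
- holder_mouth (a point): Centre of the open top of the fixed grey tube that holds the brush, 85 mm above the bench: bore 25 mm diameter, outer diameter 40 mm, foot 72 mm diameter. With the brush hung in it the guard disc lies flat on this rim.
- cleaner: Bystander: closed white bottle, 52 mm diameter, 115 mm tall; origin at its underside.
- dust_cap_a: Bystander: black stepped dust cap, 38 mm diameter, 24 mm tall; origin at its underside.
- dust_cap_b: Bystander: a second such dust cap.
- screwdriver: Bystander: screwdriver lying on the bench.
- spanner: Bystander: spanner lying on the bench.
- screw_tray: Bystander: open aluminium tray 110 x 80 x 28 mm.
- spacer: Bystander: aluminium block 60 x 35 x 20 mm.
Things that resemble listed ones, but are neither listed nor needed, are in the scene too. What is shaped like the part that bears holder_mouth but purple or red is not meant.

How it is judged:
On the way, in this order (a step that is already met when the one before it is completed fails the run):
1. the brush is deep in the port barrel (z of brush_tip in the frame of port_mouth below -0.055 m and horizontal distance between brush_tip and port_mouth below 0.012 m), for 0.1 s.
2. it is drawn up again, its tip near or above the mouth (z of brush_tip in the frame of port_mouth above -0.03 m), for 0.1 s.
3. the brush is deep in the barrel a second time (all of step 1), for 0.1 s.
4. the brush hangs in its holder again, let go (horizontal distance between brush_tip and holder_mouth below 0.012 m and z of brush_tip in the frame of holder_mouth below -0.064 m and contact force between the fingers and brush below 0.05 N), for 0.1 s.
5. the collar has dropped over the pins (z of collar_center in the frame of port_mouth below -0.031 m and horizontal distance between collar_center and port_mouth below 0.006 m), for 0.1 s.
At the end, for the whole second after the job is handed in: The robot holds the collar, keyed over the pins, within about 2 mm of fully home with the spring ring pressed down more than 4 of its 6 mm, level within 7 degrees, the robot bearing on it with more than 2 N; the brush hangs upright (within 9 degrees) in its holder, tip at least 64 mm below the rim (value of joint spring above 0.004 m and z of collar_center in the frame of port_mouth below -0.0385 m and horizontal distance between collar_center and port_mouth below 0.005 m and angle between collar_center's own z axis and vertical below 0.12 rad and contact force between any of the fingers, the arm and collar above 2 N and horizontal distance between brush_tip and holder_mouth below 0.012 m and z of brush_tip in the frame of holder_mouth below -0.064 m and angle between brush_tip's own z axis and vertical below 0.15 rad); the arm keeps its last pose, push and grip.
It fails at once if the collar is lifted off the barrel (z of collar_center in the frame of port_mouth above 0.02 m).
It fails at once if a bystander is moved more than 30 mm (distance of any of cleaner, dust_cap_a, dust_cap_b, screwdriver, spanner, screw_tray, spacer from where it was at the start of the episode above 0.03 m).
It also fails if it takes over 64 s, if anything falls off the work surface, if the arm or the gripper's body presses on something with over 40 N, if the wrist force passes 120 N, or if a joint passes its speed limit or range.

## Working session

There is one attempt and no reset: what is moved stays moved. The work goes in short steps, Python scripts to look and compute and a shell command to move; the robot and the scene stay as the last step left them, time stands still between calls to the robot, and variables do not carry over. Pictures are saved under pics/ and viewed, about 8 in all and at most 12, crops included, and the job is handed in when it is done.

```bash
mkdir -p pics; cat > h.py <<'E'
import numpy as np, cv2
from cell import *
from scipy.spatial.transform import Rotation as Ro
def K(c):
    f=192/np.tan(np.radians(c["vertical_fov"])/2); return np.array([[f,0,c["cx"]],[0,f,c["cy"]],[0,0,1.]])
def toolT():
    s=observe(); T=np.eye(4); T[:3,:3]=Ro.from_euler('xyz',s["tool_rot"]).as_matrix(); T[:3,3]=s["tool_pos"]; return T
def pose(n,c): return c["pose"] if n!="wrist" else toolT()@c["T_tool_cam"]
def snap(n):
    c=get_calibration(n); P=np.array(pose(n,c)); im,d=read_camera(n); return im,d,c,P
def ray(c,P,uv):
    k=cv2.undistortPoints(np.array(uv,float).reshape(-1,1,2),K(c),np.array(c["dist_coeffs"],float)).reshape(-1,2)
    return P[:3,3],np.c_[k,np.ones(len(k))]@P[:3,:3].T
def plane(c,P,uv,z):
    o,r=ray(c,P,uv); return o+r*((z-o[2])/r[:,2])[:,None]
def pts(c,P,d):
    v,u=np.mgrid[:384,:512]; o,r=ray(c,P,np.c_[u.ravel(),v.ravel()]); return (o+r*d.reshape(-1,1)).reshape(384,512,3)
E
python3 - <<'E'
from h import *
print(observe(),tip_reach if not callable(tip_reach) else tip_reach())
for n in("top","side","wrist"):
    im,d,c,P=snap(n); np.savez(f"{n}.npz",im=im,d=d,P=P); cv2.imwrite(f"pics/{n}1.png",im[:,:,::-1]); print(n,P.round(3).tolist(),c["vertical_fov"],(d>0).mean())
E
```

```text
{'time': 0.0, 'qpos': array([ 1.02199268e+00,  3.42689629e-01,  1.52502258e+00,  1.41648869e-06,
        1.27541327e+00, -1.46066245e-01]), 'qvel': array([-4.90125043e-04,  1.74930016e-04, -1.41426185e-03,  7.67669943e-04,
       -1.12681015e-05,  5.51327862e-04]), 'joint_efforts': array([-4.29802794e-04, -4.31228828e+01, -2.44219851e+01,  7.17144390e-02,
        5.59333863e-02, -1.47729434e-04]), 'tool_pos': array([0.20557997, 0.4826658 , 0.25106018]), 'tool_rot': array([-1.71774624,  1.5692635 , -2.12048406]), 'contact_force': array([-0.35271539, -0.15645501, -0.46266816]), 'torque': array([-0.02200083,  0.03509511, -0.02306342]), 'opening': 0.09205436715308066} 0.025
top [[0.024, -0.994, 0.103, 0.377], [-1.0, -0.024, 0.003, -0.021], [-0.001, -0.103, -0.995, 1.223], [0.0, 0.0, 0.0, 1.0]] 49.15322971496742 0.9961140950520834
side [[0.936, -0.172, 0.306, 0.124], [-0.352, -0.458, 0.817, -0.992], [-0.0, -0.872, -0.489, 0.713], [0.0, 0.0, 0.0, 1.0]] 43.11642989929271 0.9959309895833334
wrist [[0.392, 0.876, 0.281, 0.129], [0.92, -0.373, -0.12, 0.516], [-0.001, 0.306, -0.952, 0.385], [0.0, 0.0, 0.0, 1.0]] 66.02303126395452 0.9961649576822916
```

View pics/top1.png

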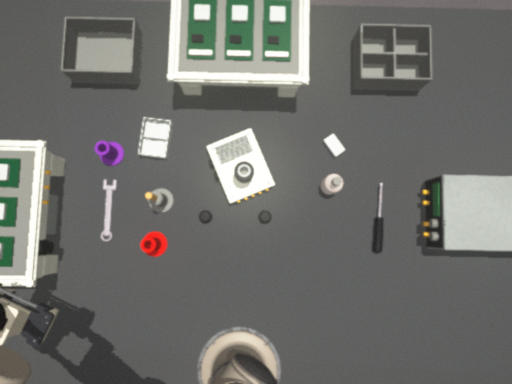

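View pics/side1.png

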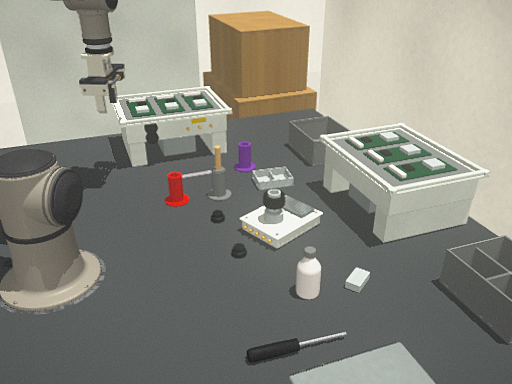

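Top view: brush in the grey holder at about (158,198) with the handle top at (149,196). The barrel with its black collar is at (244,172); the red (154,244) and purple (110,152) tubes are decoys. The side view agrees: brush (218,170), barrel (274,200).

```bash
python3 - <<'E'
from h import *
def circ(p):
    A=np.c_[2*p[:,:2],np.ones(len(p))]; s=np.linalg.lstsq(A,(p[:,:2]**2).sum(1),rcond=None)[0]; return s[:2],np.sqrt(s[2]+s[:2]@s[:2])
for n,bx,bb in(("top",(135,180,165,215),(225,150,265,195)),("side",(200,140,235,205),(255,180,295,230))):
    z=np.load(n+".npz"); im,d,P=z["im"],z["d"],z["P"]; c=get_calibration(n); X=pts(c,P,d)
    hsv=cv2.cvtColor(im,cv2.COLOR_RGB2HSV)
    s=np.s_[bx[1]:bx[3],bx[0]:bx[2]]; h=hsv[s].reshape(-1,3); x=X[s].reshape(-1,3)
    w=(h[:,0]>8)&(h[:,0]<28)&(h[:,1]>90)&(h[:,2]>80); print(n,"wood n",w.sum(),"med",np.median(x[w],0).round(4),"zmax",x[w][:,2].max().round(4),"min/max",x[w].min(0).round(4),x[w].max(0).round(4))
    vv,uu=np.mgrid[bx[1]:bx[3],bx[0]:bx[2]]; print(" px",uu.ravel()[w].min(),uu.ravel()[w].max(),vv.ravel()[w].min(),vv.ravel()[w].max())
    t=(x[:,2]>.16)&w; print(" handle top",t.sum(),x[t].mean(0).round(4) if t.any() else "")
    g=(~w)&(x[:,2]>.075)&(x[:,2]<.096); print(" rim",g.sum(),x[g].mean(0).round(4),circ(x[g]))
    s=np.s_[bb[1]:bb[3],bb[0]:bb[2]]; h=hsv[s].reshape(-1,3); x=X[s].reshape(-1,3)
    for a,b in((.116,.126),(.107,.1155),(.085,.126)):
        q=(x[:,2]>a)&(x[:,2]<b); print(" barrel",a,q.sum(),x[q].mean(0).round(4),circ(x[q]) if q.sum()>4 else "")
    q=(h[:,2]<75)&(x[:,2]>.08); v2,u2=np.mgrid[bb[1]:bb[3],bb[0]:bb[2]]
    print(" collar px",u2.ravel()[q].min(),u2.ravel()[q].max(),v2.ravel()[q].min(),v2.ravel()[q].max(),x[q].min(0).round(4),x[q].max(0).round(4))
    cv2.imwrite(f"pics/crop_{n}.png",cv2.resize(np.hstack([cv2.resize(im[bx[1]:bx[3],bx[0]:bx[2]],(300,300)),cv2.resize(im[bb[1]:bb[3],bb[0]:bb[2]],(300,300))]),None,fx=1,fy=1)[:,:,::-1])
E
```

```text
top wood n 69 med [0.4689 0.2358 0.1571] zmax 0.1652 min/max [ 0.4609  0.2285 -0.0017] [0.4923 0.2872 0.1652]
 px 145 156 192 200
 handle top 19 [0.47   0.2373 0.1625]
 rim 124 [0.4677 0.2325 0.0878] (array([0.46919963, 0.23684848]), np.float64(0.015771346736346333))
 barrel 0.116 64 [ 0.5463 -0.0042  0.12  ] (array([ 0.54565095, -0.00353584]), np.float64(0.016867599900191713))
 barrel 0.107 180 [ 0.5451 -0.0032  0.1128] (array([ 0.54521915, -0.00279394]), np.float64(0.022716391085651294))
 barrel 0.085 297 [ 0.5443 -0.0032  0.1126] (array([ 0.54431132, -0.00273404]), np.float64(0.021416163844200375))Traceback (most recent call last):
  File "<stdin>", line 16, in <module>
    return umr_minimum(a, axis, None, out, keepdims, initial, where)
ValueError: zero-size array to reduction operation minimum which has no identity
```

```bash
cat >> h.py <<'E'
def go(x,y,gz):
    "units to bring grasp point (6 mm ahead of TCP) to x,y,gz"
    T=toolT(); g=T[:3,3]+.006*T[:3,0]; d=np.array([x,y,gz])-g
    s=observe(); print("t",round(s["time"],2),"g",g.round(4),"xax",T[:3,0].round(3),"yax",T[:3,1].round(3),"zax",T[:3,2].round(3),"q6",s["qpos"][5].round(2),"open",round(s["opening"],4),"F",s["contact_force"].round(1)); print("tx ty tz",(T[:3,:3].T@d/.04).round(3), "dist",np.linalg.norm(d).round(3))
E
python3 -c "
from h import *
go(.469,.237,.23)"
```

```text
t 0.15 g [0.2057 0.4828 0.2452] xax [-0.001 -0.001 -1.   ] yax [ 0.392  0.92  -0.001] zax [ 0.92  -0.392 -0.   ] q6 -0.15 open 0.0915 F [-0.2  0.4  0.8]
tx ty tz [ 0.383 -3.071  8.465] dist 0.361
```

View pics/wrist1.png

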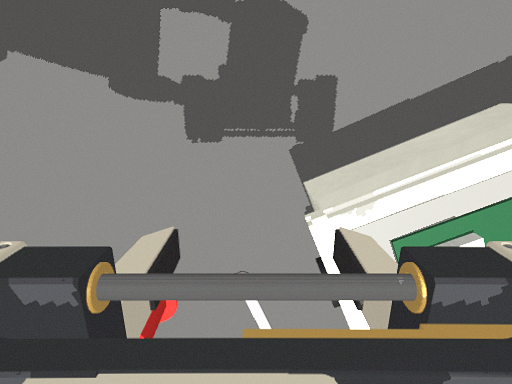

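```bash
python3 -m crank '[{"fingers":1,"tx":0.1,"ty":-0.6,"tz":1.5},{"fingers":1,"tx":0.15,"ty":-1.1,"tz":3},{"fingers":1,"tx":0.2,"ty":-1.6,"tz":4.5},{"fingers":1,"tx":0.38,"ty":-2.1,"tz":5.9},{"fingers":1,"tx":0.38,"ty":-2.6,"tz":7.2},{"fingers":1,"tx":0.38,"ty":-3.07,"tz":8.46},{"fingers":1,"tx":0.38,"ty":-3.07,"tz":8.46},{"fingers":1,"tx":0.38,"ty":-3.07,"tz":8.46}]' 20
python3 - <<'E'
from h import *
go(.469,.237,.131)
im,d,c,P=snap("wrist"); cv2.imwrite("pics/wrist2.png",im[:,:,::-1]); np.savez("w2.npz",im=im,d=d,P=P)
X=pts(c,P,d); h=cv2.cvtColor(im,cv2.COLOR_RGB2HSV)
w=(h[...,0]>8)&(h[...,0]<28)&(h[...,1]>90)&(X[...,2]>.08)&(X[...,2]<.17)
n,l,s,ce=cv2.connectedComponentsWithStats(w.astype(np.uint8))
for i in range(1,n):
    if s[i,4]>60: q=X[l==i]; print(s[i],q.mean(0).round(4),q.min(0).round(4),q.max(0).round(4))
E
```

```text
t 0.15 g [0.2057 0.4828 0.2452] xax [-0.001 -0.001 -1.   ] yax [ 0.392  0.92  -0.001] zax [ 0.92  -0.392 -0.   ] q6 -0.15 open 0.0915 F [-0.2  0.4  0.8]
tx ty tz [ 2.858 -3.068  8.465] dist 0.378invalid input at $[0]: expected keys fingers, tx, ty, tz, roll
```

```bash
cat > look.py <<'E'
from h import *; import sys
go(.469,.237,.131)
im,d,c,P=snap("wrist"); cv2.imwrite(f"pics/{sys.argv[1]}.png",im[:,:,::-1]); np.savez("w2.npz",im=im,d=d,P=P)
X=pts(c,P,d); h=cv2.cvtColor(im,cv2.COLOR_RGB2HSV)
w=(h[...,0]>8)&(h[...,0]<28)&(h[...,1]>90)&(X[...,2]>.08)&(X[...,2]<.17)
n,l,s,ce=cv2.connectedComponentsWithStats(w.astype(np.uint8))
for i in range(1,n):
    if s[i,4]>60: q=X[l==i]; print(s[i],q.mean(0).round(4),q.min(0).round(4),q.max(0).round(4))
E
python3 -m crank '[{"fingers":1,"tx":0.1,"ty":-0.6,"tz":1.5,"roll":0},{"fingers":1,"tx":0.15,"ty":-1.1,"tz":3,"roll":0},{"fingers":1,"tx":0.2,"ty":-1.6,"tz":4.5,"roll":0},{"fingers":1,"tx":0.38,"ty":-2.1,"tz":5.9,"roll":0},{"fingers":1,"tx":0.38,"ty":-2.6,"tz":7.2,"roll":0},{"fingers":1,"tx":0.38,"ty":-3.07,"tz":8.46,"roll":0},{"fingers":1,"tx":0.38,"ty":-3.07,"tz":8.46,"roll":0},{"fingers":1,"tx":0.38,"ty":-3.07,"tz":8.46,"roll":0}]' 20
python3 look.py wrist2
```

```text
time: 1.2
tool_pos: [0.4685, 0.2375, 0.2362]
tool_rot: [-2.912, 1.57, 2.967]
contact_force: [-1.2, -0.2, 0.4]
opening: 0.0918
t 1.2 g [0.4685 0.2375 0.2302] xax [-0.001  0.    -1.   ] yax [ 0.393  0.92  -0.   ] zax [ 0.92  -0.393 -0.001] q6 -0.84 open 0.0918 F [-1.2 -0.2  0.4]
tx ty tz [ 2.481 -0.006  0.019] dist 0.099
[249 179  22  37 628] [0.4647 0.2419 0.1402] [0.4606 0.2324 0.0894] [0.4737 0.2489 0.1612]
```

```bash
python3 - <<'E'
from h import *
z=np.load("w2.npz"); im=z["im"][0:150,150:350]; cv2.imwrite("pics/c2.png",cv2.resize(im,None,fx=4,fy=4,interpolation=cv2.INTER_NEAREST)[:,:,::-1])
E
```

```text
(no output)
```

View pics/c2.png

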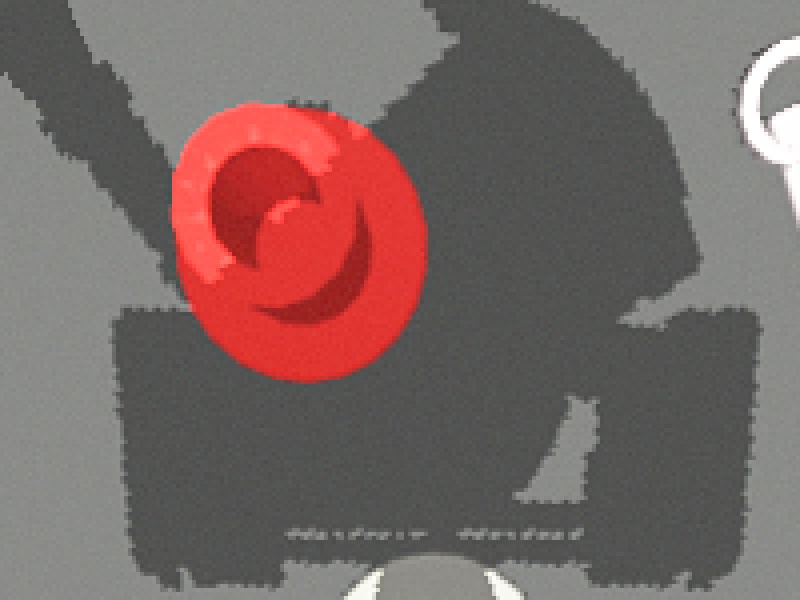

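```bash
python3 - <<'E'
from h import *
z=np.load("w2.npz"); im=z["im"][130:270,160:360]; cv2.imwrite("pics/c3.png",cv2.resize(im,None,fx=4,fy=4,interpolation=cv2.INTER_NEAREST)[:,:,::-1])
c=get_calibration("wrist"); print(plane(c,z["P"],[[260,270],[260,240],[260,215]],.164))
E
```

```text
[[0.51430544 0.22171552 0.164     ]
 [0.48985805 0.23204231 0.164     ]
 [0.47071326 0.24012875 0.164     ]]
```

View pics/c3.png

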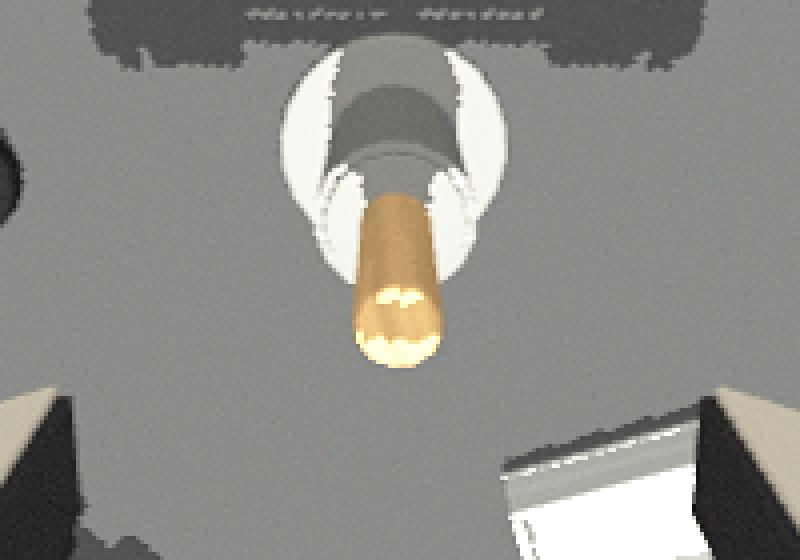

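The wrist view shows the handle top disc at about (260,211), i.e. at (0.468, 0.241), inside the open jaws. I'll make a small sideways correction and descend.

```bash
python3 -m crank '[{"fingers":1,"tx":0.8,"ty":0.06,"tz":-0.02,"roll":0},{"fingers":1,"tx":1.7,"ty":0.06,"tz":-0.02,"roll":0},{"fingers":1,"tx":2.45,"ty":0.06,"tz":-0.02,"roll":0},{"fingers":1,"tx":2.45,"ty":0.06,"tz":-0.02,"roll":0},{"fingers":-1,"tx":2.45,"ty":0.06,"tz":-0.02,"roll":0},{"fingers":-1,"tx":2.45,"ty":0.06,"tz":-0.02,"roll":0},{"fingers":-1,"tx":2.45,"ty":0.06,"tz":-0.02,"roll":0},{"fingers":-1,"tx":2.45,"ty":0.06,"tz":-0.02,"roll":0}]' 25
python3 -c "
from h import *
go(.5455,-.0033,.28)"
```

```text
time: 2.25
tool_pos: [0.4694, 0.2399, 0.139]
tool_rot: [0.797, 1.57, 0.394]
contact_force: [-0.7, 0.1, 0.2]
opening: 0.0563
t 2.25 g [0.4694 0.2399 0.133 ] xax [ 0.001  0.    -1.   ] yax [0.392 0.92  0.001] zax [ 0.92  -0.392  0.001] q6 -0.84 open 0.0563 F [-0.7  0.1  0.2]
tx ty tz [-3.675 -4.845  4.138] dist 0.294
```

```bash
python3 -m crank '[{"fingers":-1,"tx":0,"ty":0,"tz":0,"roll":0},{"fingers":-1,"tx":0,"ty":0,"tz":0,"roll":0},{"fingers":-1,"tx":0,"ty":0,"tz":0,"roll":0},{"fingers":-1,"tx":0,"ty":0,"tz":0,"roll":0},{"fingers":-1,"tx":0,"ty":0,"tz":0,"roll":0},{"fingers":-1,"tx":0,"ty":0,"tz":0,"roll":0},{"fingers":-1,"tx":0,"ty":0,"tz":0,"roll":0},{"fingers":-1,"tx":0,"ty":0,"tz":0,"roll":0}]' 25
python3 -c "
from h import *
go(.4694,.2399,.27)"
```

```text
time: 3.25
tool_pos: [0.4691, 0.2399, 0.1385]
tool_rot: [-2.855, 1.571, 3.026]
contact_force: [-0.1, -0.1, -0.8]
opening: 0.0176
t 3.25 g [0.4691 0.2399 0.1325] xax [-0.  0. -1.] yax [ 0.392  0.92  -0.   ] zax [ 0.92  -0.392 -0.   ] q6 -0.84 open 0.0176 F [-0.1 -0.1 -0.8]
tx ty tz [-3.438e+00  3.000e-03  6.000e-03] dist 0.138
```

```bash
python3 -m crank '[{"fingers":-1,"tx":-0.6,"ty":0,"tz":0,"roll":0},{"fingers":-1,"tx":-1.8,"ty":0,"tz":0,"roll":0},{"fingers":-1,"tx":-3,"ty":0,"tz":0,"roll":0},{"fingers":-1,"tx":-3.4,"ty":-1,"tz":0.85,"roll":0},{"fingers":-1,"tx":-3.4,"ty":-2,"tz":1.7,"roll":0},{"fingers":-1,"tx":-3.4,"ty":-3,"tz":2.55,"roll":0},{"fingers":-1,"tx":-3.4,"ty":-4,"tz":3.4,"roll":0},{"fingers":-1,"tx":-3.4,"ty":-4.85,"tz":4.14,"roll":0}]' 25
python3 -m crank '[{"fingers":-1,"tx":0,"ty":0,"tz":0,"roll":0},{"fingers":-1,"tx":0,"ty":0,"tz":0,"roll":0},{"fingers":-1,"tx":0,"ty":0,"tz":0,"roll":0},{"fingers":-1,"tx":0,"ty":0,"tz":0,"roll":0},{"fingers":-1,"tx":0,"ty":0,"tz":0,"roll":0},{"fingers":-1,"tx":0,"ty":0,"tz":0,"roll":0},{"fingers":-1,"tx":0,"ty":0,"tz":0,"roll":0},{"fingers":-1,"tx":0,"ty":0,"tz":0,"roll":0}]' 25
python3 - <<'E'
from h import *
go(.5455,-.0033,.28)
ims=[]
for n,b in(("wrist",(160,100,360,300)),("side",(224,100,324,250))):
    im,d,c,P=snap(n); np.savez(n+"3.npz",im=im,d=d,P=P)
    ims.append(cv2.resize(im[b[1]:b[3],b[0]:b[2]],None,fx=600/(b[3]-b[1]),fy=600/(b[3]-b[1]),interpolation=cv2.INTER_NEAREST))
    X=pts(c,P,d); h=cv2.cvtColor(im,cv2.COLOR_RGB2HSV)
o=np.hstack(ims); o=cv2.resize(o,None,fx=.78,fy=.78); print(o.shape); cv2.imwrite("pics/c4.png",o[:,:,::-1])
E
```

```text
time: 4.25
tool_pos: [0.5457, -0.0054, 0.2745]
tool_rot: [1.925, 1.571, 1.521]
contact_force: [1.1, 0.2, -0.3]
opening: 0.0174
time: 5.25
tool_pos: [0.5454, -0.0035, 0.2745]
tool_rot: [2.202, 1.571, 1.799]
contact_force: [0.4, -0.1, -0.9]
opening: 0.0175
t 5.25 g [ 0.5454 -0.0035  0.2685] xax [-0.  0. -1.] yax [0.392 0.92  0.   ] zax [ 0.92  -0.392 -0.   ] q6 -1.31 open 0.0175 F [ 0.4 -0.1 -0.9]
tx ty tz [-0.288  0.005 -0.001] dist 0.012
(468, 780, 3)
```

View pics/c4.png

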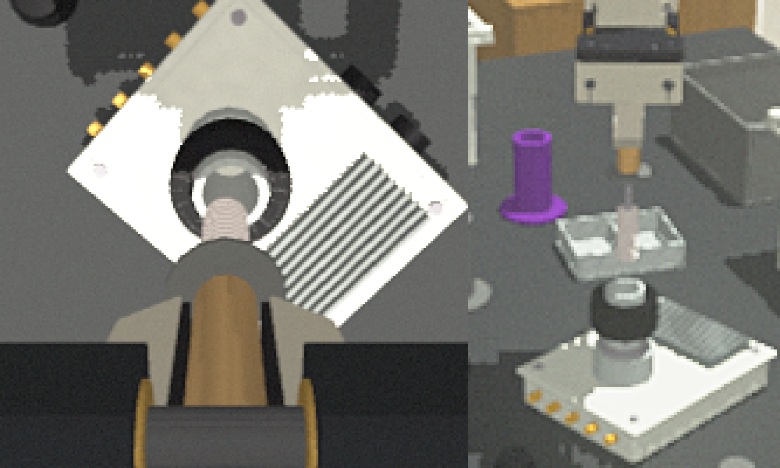

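```bash
python3 - <<'E'
from h import *
from scipy.optimize import least_squares
for n,tip,bar in(("wrist3",(256.2,188.5),(258.7,181.2)),("side3",(275,182.5),(275,191.3))):
    z=np.load(n+".npz"); im,d,P=z["im"],z["d"],z["P"]; c=get_calibration(n[:-1]); X=pts(c,P,d)
    print(n,"tip",plane(c,P,[tip],.149)[0].round(4),"mouth",plane(c,P,[bar],.12)[0].round(4))
    r=np.hypot(X[...,0]-.5455,X[...,1]+.0033)
    m=(r<.03)&(X[...,2]>.1165)&(X[...,2]<.126); q=X[m]
    if len(q)>5: print("mouth pts",len(q),q.mean(0).round(4),q.min(0).round(4),q.max(0).round(4))
    m=(r<.04)&(X[...,2]>.146)&(X[...,2]<.194); q=X[m]; print("head",len(q),q.mean(0).round(4),q.min(0).round(4),q.max(0).round(4))
    # circle fit of fixed radius to head surface points in xy (axis)
    for rad,lo,hi in((.0085,.148,.19),(.016,.1165,.126),(.027,.09,.1105)):
        q=X[(r<.04)&(X[...,2]>lo)&(X[...,2]<hi)][:,:2]
        s=least_squares(lambda p:np.hypot(*(q-p).T)-rad,P[:2,3]*.05+np.array([.5455,-.0033])*.95 if 0 else [.5455,-.0033],loss="soft_l1",f_scale=.001); print(rad,len(q),s.x.round(4),np.abs(s.fun).mean().round(4))
E
```

```text
wrist3 tip [ 0.5427 -0.0017  0.149 ] mouth [5.449e-01 2.000e-04 1.200e-01]
mouth pts 269 [0.5425 0.0021 0.1203] [ 0.5298 -0.0166  0.1167] [0.5616 0.0155 0.1229]
head 306 [ 5.401e-01 -5.000e-04  1.730e-01] [ 0.5373 -0.0106  0.1507] [0.5471 0.0056 0.1938]
0.0085 275 [ 0.5466 -0.0032] 0.0003
0.016 269 [ 0.5469 -0.0011] 0.0015
0.027 326 [ 5.455e-01 -3.000e-04] 0.0053
side3 tip [ 0.5461 -0.0097  0.149 ] mouth [ 0.5495 -0.0031  0.12  ]
mouth pts 50 [ 0.5461 -0.0036  0.1191] [ 0.531  -0.0209  0.1167] [0.5642 0.0113 0.1218]
head 118 [ 0.5462 -0.008   0.1724] [ 0.5377 -0.016   0.1491] [0.5568 0.001  0.193 ]
0.0085 100 [ 0.549 -0.003] 0.0017
0.016 50 [ 0.5475 -0.0036] 0.0019
0.027 164 [ 0.5474 -0.0033] 0.002
```

```bash
python3 -m crank '[{"fingers":-1,"tx":0.2,"ty":0.035,"tz":-0.015,"roll":0},{"fingers":-1,"tx":0.5,"ty":0.035,"tz":-0.015,"roll":0},{"fingers":-1,"tx":0.7,"ty":0.035,"tz":-0.015,"roll":0},{"fingers":-1,"tx":0.9,"ty":0.035,"tz":-0.015,"roll":0},{"fingers":-1,"tx":1.1,"ty":0.035,"tz":-0.015,"roll":0},{"fingers":-1,"tx":1.3,"ty":0.035,"tz":-0.015,"roll":0},{"fingers":-1,"tx":1.5,"ty":0.035,"tz":-0.015,"roll":0},{"fingers":-1,"tx":1.5,"ty":0.035,"tz":-0.015,"roll":0}]' 30
python3 - <<'E'
from h import *
go(.546,-.002,.17)
im,d,c,P=snap("wrist"); np.savez("w4.npz",im=im,d=d,P=P)
im2=snap("side")[0]
o=np.hstack([cv2.resize(im[100:300,160:360],(400,400)),cv2.resize(im2[120:245,212:337],(400,400),interpolation=cv2.INTER_CUBIC)]); cv2.imwrite("pics/c5.png",o[:,:,::-1])
E
```

```text
time: 6.35
tool_pos: [0.5451, -0.0019, 0.2138]
tool_rot: [-2.949, 1.569, 2.932]
contact_force: [0.2, -0.6, -0.7]
opening: 0.0174
t 6.35 g [ 0.5451 -0.0019  0.2078] xax [-0.001  0.    -1.   ] yax [ 0.392  0.92  -0.   ] zax [ 0.92  -0.392 -0.001] q6 -1.31 open 0.0174 F [ 0.2 -0.6 -0.7]
tx ty tz [0.944 0.007 0.022] dist 0.038
```

View pics/c5.png

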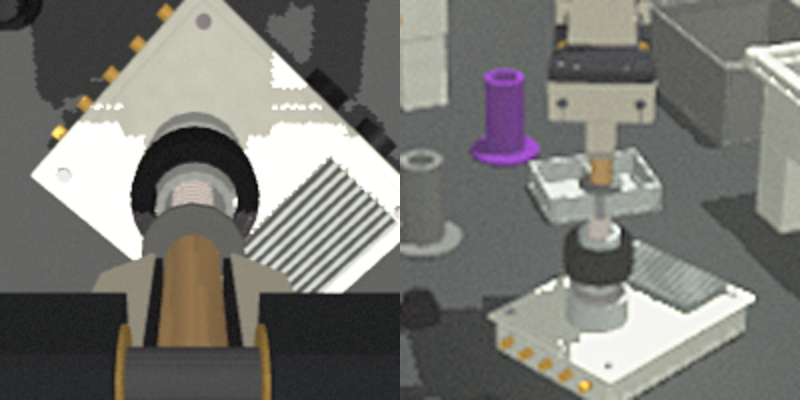

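The brush head is inside the mouth in both views and centred, with no contact force. Now the strokes: down, up to the mouth, down again.

```bash
python3 -m crank '[{"fingers":-1,"tx":0.3,"ty":0.01,"tz":0,"roll":0},{"fingers":-1,"tx":0.6,"ty":0.01,"tz":0,"roll":0},{"fingers":-1,"tx":0.85,"ty":0.01,"tz":0,"roll":0},{"fingers":-1,"tx":0.98,"ty":0.01,"tz":0,"roll":0},{"fingers":-1,"tx":0.98,"ty":0.01,"tz":0,"roll":0},{"fingers":-1,"tx":0.98,"ty":0.01,"tz":0,"roll":0},{"fingers":-1,"tx":0.98,"ty":0.01,"tz":0,"roll":0},{"fingers":-1,"tx":0.98,"ty":0.01,"tz":0,"roll":0}]' 30
python3 -m crank '[{"fingers":-1,"tx":-0.4,"ty":0,"tz":0,"roll":0},{"fingers":-1,"tx":-0.8,"ty":0,"tz":0,"roll":0},{"fingers":-1,"tx":-1.2,"ty":0,"tz":0,"roll":0},{"fingers":-1,"tx":-1.5,"ty":0,"tz":0,"roll":0},{"fingers":-1,"tx":-1.75,"ty":0,"tz":0,"roll":0},{"fingers":-1,"tx":-1.75,"ty":0,"tz":0,"roll":0},{"fingers":-1,"tx":-1.75,"ty":0,"tz":0,"roll":0},{"fingers":-1,"tx":-1.75,"ty":0,"tz":0,"roll":0}]' 30
python3 -m crank '[{"fingers":-1,"tx":0.4,"ty":0,"tz":0,"roll":0},{"fingers":-1,"tx":0.8,"ty":0,"tz":0,"roll":0},{"fingers":-1,"tx":1.2,"ty":0,"tz":0,"roll":0},{"fingers":-1,"tx":1.5,"ty":0,"tz":0,"roll":0},{"fingers":-1,"tx":1.75,"ty":0,"tz":0,"roll":0},{"fingers":-1,"tx":1.75,"ty":0,"tz":0,"roll":0},{"fingers":-1,"tx":1.75,"ty":0,"tz":0,"roll":0},{"fingers":-1,"tx":1.75,"ty":0,"tz":0,"roll":0}]' 30
python3 - <<'E'
from h import *
go(.5450,-.0017,.27)
im,d,c,P=snap("wrist"); im2=snap("side")[0]
o=np.hstack([cv2.resize(im[100:300,160:360],(400,400)),cv2.resize(im2[120:245,212:337],(400,400),interpolation=cv2.INTER_CUBIC)]); cv2.imwrite("pics/c6.png",o[:,:,::-1])
E
```

```text
time: 7.45
tool_pos: [0.5457, -0.0016, 0.1756]
tool_rot: [0.413, 1.57, 0.01]
contact_force: [-0.3, 0.6, -0.3]
opening: 0.0175
time: 8.45
tool_pos: [0.5454, -0.0016, 0.2447]
tool_rot: [-2.941, 1.57, 2.94]
contact_force: [-0.8, -0.6, -0.4]
opening: 0.0173
time: 9.45
tool_pos: [0.5459, -0.0016, 0.1758]
tool_rot: [0.331, 1.57, -0.072]
contact_force: [0.2, -0.0, -0.4]
opening: 0.0172
t 9.45 g [ 0.5459 -0.0016  0.1698] xax [ 0.001 -0.    -1.   ] yax [0.392 0.92  0.   ] zax [ 0.92  -0.392  0.001] q6 -1.31 open 0.0172 F [ 0.2 -0.  -0.4]
tx ty tz [-2.504 -0.01  -0.017] dist 0.1
```

View pics/c6.png

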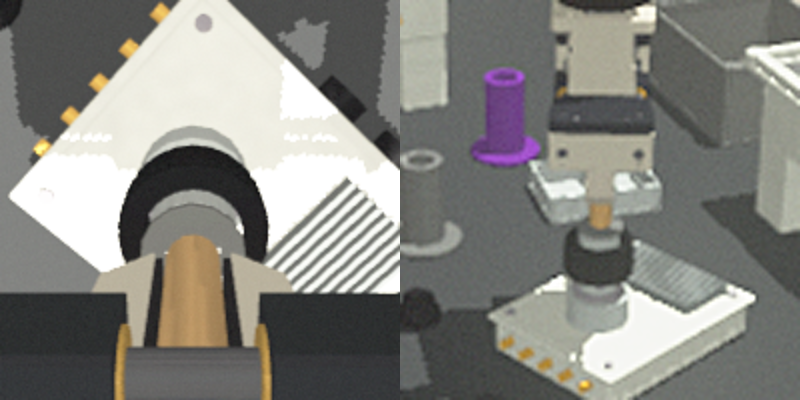

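Guard disc sits about 2 mm off the mouth, tip about 70 mm deep. Both strokes are done; lifting out and carrying the brush to the holder.

```bash
python3 -m crank '[{"fingers":-1,"tx":-0.5,"ty":0,"tz":0,"roll":0},{"fingers":-1,"tx":-1.2,"ty":0,"tz":0,"roll":0},{"fingers":-1,"tx":-1.9,"ty":0,"tz":0,"roll":0},{"fingers":-1,"tx":-2.5,"ty":0,"tz":0,"roll":0},{"fingers":-1,"tx":-2.5,"ty":0,"tz":0,"roll":0},{"fingers":-1,"tx":-2.5,"ty":1,"tz":-0.85,"roll":0},{"fingers":-1,"tx":-2.5,"ty":2,"tz":-1.7,"roll":0},{"fingers":-1,"tx":-2.5,"ty":3,"tz":-2.55,"roll":0}]' 30
python3 -c "
from h import *
go(.4691,.2399,.25)"
```

```text
time: 10.55
tool_pos: [0.4978, 0.15, 0.2739]
tool_rot: [-2.684, 1.569, -3.088]
contact_force: [0.9, 0.0, -1.4]
opening: 0.0178
t 10.55 g [0.4978 0.15   0.2679] xax [-0.002 -0.    -1.   ] yax [ 0.393  0.92  -0.001] zax [ 0.92  -0.393 -0.002] q6 -1.02 open 0.0178 F [ 0.9  0.  -1.4]
tx ty tz [ 0.449  1.786 -1.541] dist 0.096
```

```bash
python3 -m crank '[{"fingers":-1,"tx":0,"ty":0.8,"tz":-0.7,"roll":0},{"fingers":-1,"tx":0.3,"ty":1.6,"tz":-1.35,"roll":0},{"fingers":-1,"tx":0.6,"ty":1.8,"tz":-1.57,"roll":0},{"fingers":-1,"tx":0.6,"ty":1.8,"tz":-1.57,"roll":0},{"fingers":-1,"tx":0.6,"ty":1.8,"tz":-1.57,"roll":0},{"fingers":-1,"tx":0.6,"ty":1.8,"tz":-1.57,"roll":0},{"fingers":-1,"tx":0.6,"ty":1.8,"tz":-1.57,"roll":0},{"fingers":-1,"tx":0.6,"ty":1.8,"tz":-1.57,"roll":0}]' 30
python3 - <<'E'
from h import *
go(.4691,.2399,.1335)
from scipy.optimize import least_squares
im,d,c,P=snap("wrist"); np.savez("w7.npz",im=im,d=d,P=P); X=pts(c,P,d)
r=np.hypot(X[...,0]-.4691,X[...,1]-.24)
for rad,lo,hi in((.0085,.128,.16),(.02,.03,.082),(.018,.187,.205)):
    q=X[(r<.03)&(X[...,2]>lo)&(X[...,2]<hi)]; print(len(q),q.min(0).round(4),q.max(0).round(4)); q=q[:,:2]
    s=least_squares(lambda p:np.hypot(*(q-p).T)-rad,[.4691,.24],loss="soft_l1",f_scale=.001); print(rad,s.x.round(4),np.abs(s.fun).mean().round(4))
E
```

```text
time: 11.55
tool_pos: [0.4695, 0.2393, 0.2516]
tool_rot: [0.798, 1.57, 0.395]
contact_force: [0.3, 0.5, 0.0]
opening: 0.0175
t 11.55 g [0.4695 0.2393 0.2456] xax [ 0.001  0.    -1.   ] yax [0.393 0.92  0.   ] zax [ 0.92  -0.393  0.   ] q6 -0.84 open 0.0175 F [0.3 0.5 0. ]
tx ty tz [ 2.802  0.008 -0.017] dist 0.112
224 [0.4615 0.2325 0.128 ] [0.4723 0.2484 0.1599]
0.0085 [0.4707 0.2397] 0.0003
494 [0.4498 0.2243 0.03  ] [0.4832 0.2606 0.0819]
0.02 [0.4688 0.241 ] 0.0034
922 [0.4522 0.2238 0.1983] [0.4847 0.2575 0.2046]
0.018 [0.475  0.2375] 0.0028
```

```bash
python3 -m crank '[{"fingers":-1,"tx":0.5,"ty":0.015,"tz":-0.02,"roll":0},{"fingers":-1,"tx":1,"ty":0.015,"tz":-0.02,"roll":0},{"fingers":-1,"tx":1.5,"ty":0.015,"tz":-0.02,"roll":0},{"fingers":-1,"tx":2,"ty":0.015,"tz":-0.02,"roll":0},{"fingers":-1,"tx":2.4,"ty":0.015,"tz":-0.02,"roll":0},{"fingers":-1,"tx":2.7,"ty":0.015,"tz":-0.02,"roll":0},{"fingers":-1,"tx":2.8,"ty":0.015,"tz":-0.02,"roll":0},{"fingers":-1,"tx":2.8,"ty":0.015,"tz":-0.02,"roll":0}]' 30
python3 -m crank '[{"fingers":-1,"tx":0,"ty":0,"tz":0,"roll":0},{"fingers":-1,"tx":0,"ty":0,"tz":0,"roll":0},{"fingers":-0.5,"tx":0,"ty":0,"tz":0,"roll":0},{"fingers":-0.5,"tx":0,"ty":0,"tz":0,"roll":0},{"fingers":1,"tx":0,"ty":0,"tz":0,"roll":0},{"fingers":1,"tx":0,"ty":0,"tz":0,"roll":0},{"fingers":1,"tx":0,"ty":0,"tz":0,"roll":0},{"fingers":1,"tx":0,"ty":0,"tz":0,"roll":0}]' 30
python3 -c "
from h import *
go(.4691,.2399,.1325)"
```

```text
time: 12.6
tool_pos: [0.4689, 0.2405, 0.1395]
tool_rot: [0.898, 1.571, 0.495]
contact_force: [0.9, -1.6, -0.3]
opening: 0.0175
time: 13.6
tool_pos: [0.4688, 0.2405, 0.1393]
tool_rot: [1.576, 1.571, 1.173]
contact_force: [0.0, 0.3, -0.4]
opening: 0.0585
t 13.6 g [0.4688 0.2405 0.1333] xax [ 0.  0. -1.] yax [0.392 0.92  0.   ] zax [ 0.92  -0.392 -0.   ] q6 -0.84 open 0.0585 F [ 0.   0.3 -0.4]
tx ty tz [ 0.02  -0.011  0.013] dist 0.001
```

```bash
python3 -m crank '[{"fingers":1,"tx":-0.4,"ty":0,"tz":0,"roll":0},{"fingers":1,"tx":-1.2,"ty":0,"tz":0,"roll":0},{"fingers":1,"tx":-2.4,"ty":0,"tz":0,"roll":0},{"fingers":1,"tx":-2.4,"ty":-1,"tz":0.85,"roll":0},{"fingers":1,"tx":-2.4,"ty":-2,"tz":1.7,"roll":0},{"fingers":1,"tx":-2.4,"ty":-3,"tz":2.55,"roll":0},{"fingers":1,"tx":-2.4,"ty":-4,"tz":3.4,"roll":0},{"fingers":1,"tx":-2.4,"ty":-4.83,"tz":4.14,"roll":0}]' 30
python3 -m crank '[{"fingers":1,"tx":0,"ty":0,"tz":0,"roll":0},{"fingers":1,"tx":0,"ty":0,"tz":0,"roll":0},{"fingers":1,"tx":0,"ty":0,"tz":0,"roll":0},{"fingers":1,"tx":0,"ty":0,"tz":0,"roll":0},{"fingers":1,"tx":0,"ty":0,"tz":0,"roll":0},{"fingers":1,"tx":0,"ty":0,"tz":0,"roll":0},{"fingers":1,"tx":0,"ty":0,"tz":0,"roll":0},{"fingers":1,"tx":0,"ty":0,"tz":0,"roll":0}]' 30
python3 - <<'E'
from h import *
go(.546,-.0015,.104)
im,d,c,P=snap("wrist"); im2=snap("side")[0]; X=pts(c,P,d); np.savez("w8.npz",im=im,d=d,P=P)
r=np.hypot(X[...,0]-.546,X[...,1]+.0015)
from scipy.optimize import least_squares
for rad,lo,hi in((None,.1165,.124),(None,.109,.1155),):
    m=((r<.035)&(X[...,2]>lo)&(X[...,2]<hi)).astype(np.uint8); q=X[m>0]; print(len(q),q.min(0).round(4),q.max(0).round(4),((q.min(0)+q.max(0))/2).round(4))
    v,u=np.nonzero(m); print("px",u.min(),u.max(),v.min(),v.max())
    cnt=max(cv2.findContours(m,cv2.RETR_EXTERNAL,cv2.CHAIN_APPROX_NONE)[0],key=len); e=cv2.fitEllipse(cnt); print(e, plane(c,P,[e[0]],.12 if lo>.116 else .113))
o=np.hstack([cv2.resize(im[90:290,160:360],(400,400)),cv2.resize(im2[120:245,190:315],(400,400),interpolation=cv2.INTER_CUBIC)]); cv2.imwrite("pics/c7.png",o[:,:,::-1])
E
```

```text
time: 14.6
tool_pos: [0.5457, -0.0041, 0.2354]
tool_rot: [0.395, 1.571, -0.008]
contact_force: [-0.5, 0.7, -0.2]
opening: 0.0916
time: 15.6
tool_pos: [0.5454, -0.0021, 0.2353]
tool_rot: [1.96, 1.571, 1.558]
contact_force: [-0.6, 0.5, 0.1]
opening: 0.0918
t 15.6 g [ 0.5454 -0.0021  0.2293] xax [ 0.  0. -1.] yax [0.392 0.92  0.   ] zax [ 0.92  -0.392 -0.   ] q6 -1.31 open 0.0918 F [-0.6  0.5  0.1]
tx ty tz [3.133 0.02  0.008] dist 0.125
466 [ 0.5296 -0.0165  0.1165] [0.5624 0.0157 0.1228] [ 5.460e-01 -4.000e-04  1.196e-01]
px 240 275 177 212
((257.54931640625, 194.7597198486328), (34.73970031738281, 35.52893829345703), 89.22120666503906) [[ 5.45545043e-01 -3.06362942e-04  1.20000000e-01]]
1674 [ 0.519  -0.0276  0.109 ] [0.5732 0.0272 0.1155] [ 5.461e-01 -2.000e-04  1.122e-01]
px 228 287 162 220
((257.5412902832031, 191.70449829101562), (57.159461975097656, 58.862709045410156), 85.97770690917969) [[ 5.45016098e-01 -4.48449566e-05  1.13000000e-01]]
```

View pics/c7.png

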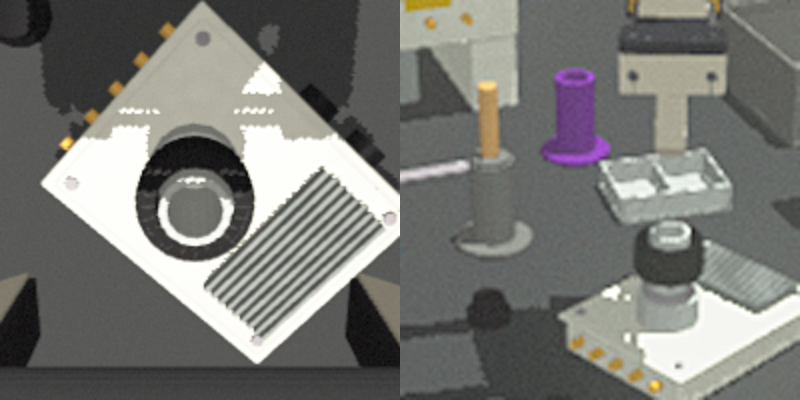

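The brush hangs upright in the grey holder, guard on the rim. The collar is centred at wrist px (257,192), between the open jaws, so I'll descend and grip.

```bash
python3 -m crank '[{"fingers":1,"tx":0.8,"ty":0.02,"tz":-0.005,"roll":0},{"fingers":1,"tx":1.8,"ty":0.02,"tz":-0.005,"roll":0},{"fingers":1,"tx":2.6,"ty":0.02,"tz":-0.005,"roll":0},{"fingers":1,"tx":3.13,"ty":0.02,"tz":-0.005,"roll":0},{"fingers":1,"tx":3.13,"ty":0.02,"tz":-0.005,"roll":0},{"fingers":-1,"tx":3.13,"ty":0.02,"tz":-0.005,"roll":0},{"fingers":-1,"tx":3.13,"ty":0.02,"tz":-0.005,"roll":0},{"fingers":-1,"tx":3.13,"ty":0.02,"tz":-0.005,"roll":0}]' 15
python3 -m crank '[{"fingers":-1,"tx":0,"ty":0,"tz":0,"roll":0},{"fingers":-1,"tx":0,"ty":0,"tz":0,"roll":0},{"fingers":-1,"tx":0,"ty":0,"tz":0,"roll":0},{"fingers":-1,"tx":0,"ty":0,"tz":0,"roll":0},{"fingers":-1,"tx":0,"ty":0,"tz":0,"roll":0},{"fingers":-1,"tx":0,"ty":0,"tz":0,"roll":0},{"fingers":-1,"tx":0,"ty":0,"tz":0,"roll":0},{"fingers":-1,"tx":0,"ty":0,"tz":0,"roll":0}]' 15
python3 -c "
from h import *
go(.5455,-.0012,.104)"
```

```text
time: 16.7
tool_pos: [0.5459, -0.0014, 0.111]
tool_rot: [0.318, 1.569, -0.084]
contact_force: [0.2, -0.2, 0.2]
opening: 0.0662
time: 17.7
tool_pos: [0.5457, -0.0013, 0.1104]
tool_rot: [0.46, 1.57, 0.057]
contact_force: [-1.0, 0.8, 6.1]
opening: 0.0539
t 17.7 g [ 0.5457 -0.0013  0.1044] xax [ 0.001  0.    -1.   ] yax [0.392 0.92  0.   ] zax [ 0.92  -0.392  0.001] q6 -1.31 open 0.0539 F [-1.   0.8  6.1]
tx ty tz [ 0.01   0.001 -0.006] dist 0.0
```

```bash
python3 -m crank '[{"fingers":-1,"tx":0,"ty":0,"tz":0,"roll":0.3},{"fingers":-1,"tx":0,"ty":0,"tz":0,"roll":0.6},{"fingers":-1,"tx":0,"ty":0,"tz":0,"roll":0.9},{"fingers":-1,"tx":0,"ty":0,"tz":0,"roll":1.2},{"fingers":-1,"tx":0,"ty":0,"tz":0,"roll":1.5},{"fingers":-1,"tx":0,"ty":0,"tz":0,"roll":1.8},{"fingers":-1,"tx":0,"ty":0,"tz":0,"roll":1.8},{"fingers":-1,"tx":0,"ty":0,"tz":0,"roll":1.8}]' 20
python3 -c "
from h import *
go(.5455,-.0012,.104); print(observe()['torque'])"
```

```text
time: 18.7
tool_pos: [0.5455, -0.0013, 0.1099]
tool_rot: [-2.761, 1.571, 2.807]
contact_force: [0.7, -0.6, -0.2]
opening: 0.0534
t 18.7 g [ 0.5455 -0.0013  0.1039] xax [-0.  0. -1.] yax [ 0.656  0.754 -0.   ] zax [ 0.754 -0.656 -0.   ] q6 -1.0 open 0.0534 F [ 0.7 -0.6 -0.2]
tx ty tz [-0.004  0.003 -0.002] dist 0.0
[-0.08618859  0.01114722  0.01887955]
```

```bash
python3 -m crank '[{"fingers":-1,"tx":0.02,"ty":0,"tz":0,"roll":0},{"fingers":-1,"tx":0.04,"ty":0,"tz":0,"roll":0.1},{"fingers":-1,"tx":0.04,"ty":0,"tz":0,"roll":0.2},{"fingers":-1,"tx":0.04,"ty":0,"tz":0,"roll":0.3},{"fingers":-1,"tx":0.04,"ty":0,"tz":0,"roll":0.4},{"fingers":-1,"tx":0.04,"ty":0,"tz":0,"roll":0.5},{"fingers":-1,"tx":0.04,"ty":0,"tz":0,"roll":0.5},{"fingers":-1,"tx":0.04,"ty":0,"tz":0,"roll":0.5}]' 20
python3 -c "
from h import *
go(.5455,-.0012,.104); print(observe()['torque'])"
```

```text
time: 19.7
tool_pos: [0.5455, -0.0013, 0.1085]
tool_rot: [2.655, 1.571, 1.851]
contact_force: [0.3, 0.5, -1.1]
opening: 0.0541
t 19.7 g [ 0.5455 -0.0013  0.1025] xax [-0.  0. -1.] yax [0.72  0.694 0.   ] zax [ 0.694 -0.72  -0.   ] q6 -0.91 open 0.0541 F [ 0.3  0.5 -1.1]
tx ty tz [-0.037  0.002 -0.002] dist 0.001
[-0.02139345 -0.00120501 -0.02710528]
```

```bash
python3 -m crank '[{"fingers":-1,"tx":0.02,"ty":0,"tz":0,"roll":0},{"fingers":-1,"tx":0.04,"ty":0,"tz":0,"roll":0},{"fingers":-1,"tx":0.06,"ty":0,"tz":0,"roll":0},{"fingers":-1,"tx":0.08,"ty":0,"tz":0,"roll":0},{"fingers":-1,"tx":0.08,"ty":0,"tz":0,"roll":0},{"fingers":-1,"tx":0.08,"ty":0,"tz":0,"roll":0},{"fingers":-1,"tx":0.08,"ty":0,"tz":0,"roll":0},{"fingers":-1,"tx":0.08,"ty":0,"tz":0,"roll":0}]' 20
python3 - <<'E'
from h import *
go(.5455,-.0012,.104); print(observe()['torque'])
im,d,c,P=snap("wrist"); im2=snap("side")[0]
o=np.hstack([cv2.resize(im[90:290,160:360],(400,400)),cv2.resize(im2[165:245,235:315],(400,400),interpolation=cv2.INTER_CUBIC)]); cv2.imwrite("pics/c8.png",o[:,:,::-1])
E
```

```text
time: 20.7
tool_pos: [0.5455, -0.0013, 0.1053]
tool_rot: [1.881, 1.571, 1.077]
contact_force: [-0.3, -0.4, -1.1]
opening: 0.054
t 20.7 g [ 0.5455 -0.0013  0.0993] xax [ 0.  0. -1.] yax [0.72  0.694 0.   ] zax [ 0.694 -0.72  -0.   ] q6 -0.91 open 0.054 F [-0.3 -0.4 -1.1]
tx ty tz [-0.117  0.001 -0.002] dist 0.005
[-0.08516799  0.03515323 -0.00517446]
```

View pics/c8.png

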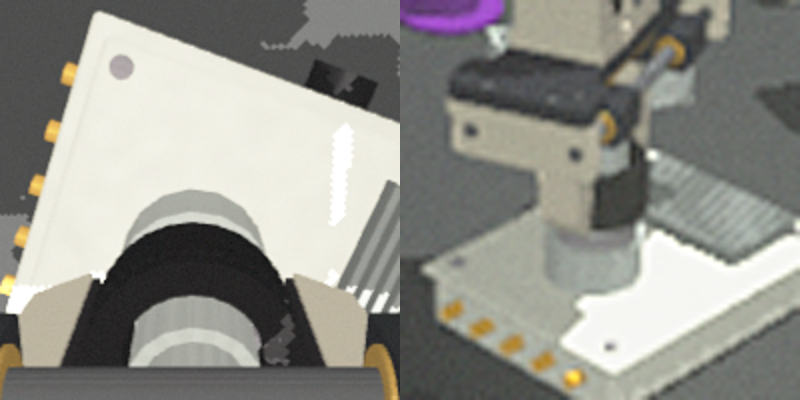

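```bash
cat > ctop.py <<'E'
from h import *
im,d,c,P=snap("wrist"); X=pts(c,P,d); h=cv2.cvtColor(im,cv2.COLOR_RGB2HSV)
r=np.hypot(X[...,0]-.5455,X[...,1]+.001)
q=X[(r>.019)&(r<.0255)&(h[...,2]<80)&(X[...,2]>.075)]; hh,e=np.histogram(q[:,2],bins=np.arange(.08,.13,.002)); print("collar z",dict(zip((e[:-1]*1000).round().astype(int).tolist(),hh.tolist())))
b=X[(r<.0165)&(r>.012)&(h[...,2]>110)]; print("barrel zmax",np.percentile(b[:,2],[50,95]).round(4))
s=observe(); print(s["time"],s["tool_pos"].round(4),s["contact_force"].round(1),s["torque"].round(2),s["opening"])
E
python3 ctop.py
```

```text
collar z {80: 0, 82: 6, 84: 3, 86: 1, 88: 0, 90: 0, 92: 0, 94: 0, 96: 0, 98: 0, 100: 0, 102: 0, 104: 0, 106: 488, 108: 1256, 110: 1, 112: 0, 114: 0, 116: 0, 118: 0, 120: 0, 122: 0, 124: 0, 126: 0}
barrel zmax [0.1171 0.121 ]
20.85 [ 0.5455 -0.0013  0.1053] [-0.2  0.  -1.1] [-0.06  0.05 -0.01] 0.053753664697479914
```

The collar top dropped from 113 to 108 mm with no resistance, so it is keyed. Pressing on down with a firmer grip.

```bash
python3 -m crank '[{"fingers":-1,"tx":0,"ty":0,"tz":0,"roll":0.1},{"fingers":-1,"tx":0,"ty":0,"tz":0,"roll":0.2},{"fingers":-1,"tx":0.04,"ty":0,"tz":0,"roll":0.3},{"fingers":-1,"tx":0.1,"ty":0,"tz":0,"roll":0.3},{"fingers":-1,"tx":0.15,"ty":0,"tz":0,"roll":0.3},{"fingers":-1,"tx":0.2,"ty":0,"tz":0,"roll":0.3},{"fingers":-1,"tx":0.2,"ty":0,"tz":0,"roll":0.3},{"fingers":-1,"tx":0.2,"ty":0,"tz":0,"roll":0.3}]' 40
python3 ctop.py
```

```text
time: 21.85
tool_pos: [0.5456, -0.0013, 0.0973]
tool_rot: [1.455, 1.571, 0.598]
contact_force: [-0.3, -0.1, -0.6]
opening: 0.0533
collar z {80: 1, 82: 0, 84: 0, 86: 0, 88: 0, 90: 0, 92: 1, 94: 0, 96: 0, 98: 497, 100: 1216, 102: 3, 104: 0, 106: 0, 108: 0, 110: 0, 112: 0, 114: 0, 116: 0, 118: 0, 120: 0, 122: 0, 124: 0, 126: 0}
barrel zmax [0.1156 0.121 ]
21.9 [ 0.5456 -0.0013  0.0974] [-0.  -0.2 -1. ] [-0.07  0.05 -0.03] 0.05337228193840935
```

```bash
python3 -m crank '[{"fingers":-1,"tx":0.03,"ty":0,"tz":0,"roll":0},{"fingers":-1,"tx":0.06,"ty":0,"tz":0,"roll":0},{"fingers":-1,"tx":0.09,"ty":0,"tz":0,"roll":0},{"fingers":-1,"tx":0.12,"ty":0,"tz":0,"roll":0},{"fingers":-1,"tx":0.15,"ty":0,"tz":0,"roll":0},{"fingers":-1,"tx":0.15,"ty":0,"tz":0,"roll":0},{"fingers":-1,"tx":0.15,"ty":0,"tz":0,"roll":0},{"fingers":-1,"tx":0.15,"ty":0,"tz":0,"roll":0}]' 40
python3 ctop.py
```

```text
time: 22.9
tool_pos: [0.5457, -0.0013, 0.0919]
tool_rot: [0.797, 1.57, -0.06]
contact_force: [-2.0, -0.0, 7.9]
opening: 0.0535
collar z {80: 0, 82: 0, 84: 1, 86: 0, 88: 0, 90: 0, 92: 86, 94: 1570, 96: 50, 98: 0, 100: 0, 102: 0, 104: 0, 106: 0, 108: 0, 110: 0, 112: 0, 114: 0, 116: 0, 118: 0, 120: 0, 122: 0, 124: 0, 126: 0}
barrel zmax [0.1123 0.1209]
22.95 [ 0.5457 -0.0014  0.0919] [-1.6  0.5  7.1] [-0.03  0.41 -0.  ] 0.05318808777862588
```

```bash
python3 -m crank '[{"fingers":-1,"tx":0.02,"ty":0,"tz":0,"roll":0},{"fingers":-1,"tx":0.03,"ty":0,"tz":0,"roll":0},{"fingers":-1,"tx":0.04,"ty":0,"tz":0,"roll":0},{"fingers":-1,"tx":0.05,"ty":0,"tz":0,"roll":0},{"fingers":-1,"tx":0.06,"ty":0,"tz":0,"roll":0},{"fingers":-1,"tx":0.06,"ty":0,"tz":0,"roll":0},{"fingers":-1,"tx":0.06,"ty":0,"tz":0,"roll":0},{"fingers":-1,"tx":0.06,"ty":0,"tz":0,"roll":0}]' 45
python3 ctop.py
```

```text
time: 23.95
tool_pos: [0.5457, -0.0013, 0.0904]
tool_rot: [0.667, 1.57, -0.189]
contact_force: [-5.3, 0.4, 15.2]
opening: 0.0533
collar z {80: 0, 82: 0, 84: 0, 86: 0, 88: 0, 90: 9, 92: 1388, 94: 285, 96: 0, 98: 0, 100: 0, 102: 0, 104: 0, 106: 0, 108: 0, 110: 0, 112: 0, 114: 0, 116: 0, 118: 0, 120: 0, 122: 0, 124: 0, 126: 0}
barrel zmax [0.1111 0.1207]
24.0 [ 0.5457 -0.0014  0.0904] [-5.4  0.4 15.6] [-0.03  0.87  0.  ] 0.05355902956599882
```

```bash
python3 -m crank '[{"fingers":-1,"tx":0.01,"ty":0,"tz":0,"roll":0},{"fingers":-1,"tx":0.02,"ty":0,"tz":0,"roll":0},{"fingers":-1,"tx":0.02,"ty":0,"tz":0,"roll":0},{"fingers":-1,"tx":0.02,"ty":0,"tz":0,"roll":0},{"fingers":-1,"tx":0.02,"ty":0,"tz":0,"roll":0},{"fingers":-1,"tx":0.02,"ty":0,"tz":0,"roll":0},{"fingers":-1,"tx":0.02,"ty":0,"tz":0,"roll":0},{"fingers":-1,"tx":0.02,"ty":0,"tz":0,"roll":0}]' 45
python3 - <<'E'
exec(open("ctop.py").read())
m=(r>.019)&(r<.0255)&(h[...,2]<80)&(X[...,2]>.088)&(X[...,2]<.1); q=X[m]; a=np.linalg.lstsq(np.c_[q[:,:2],np.ones(len(q))],q[:,2],rcond=None)[0]; print("median top",np.median(q[:,2]).round(4),"tilt",a[:2].round(3))
im2=snap("side")[0]; o=np.hstack([cv2.resize(im[90:290,160:360],(400,400)),cv2.resize(im2[120:245,190:315],(400,400),interpolation=cv2.INTER_CUBIC)]); cv2.imwrite("pics/c9.png",o[:,:,::-1])
E
```

```text
time: 25.0
tool_pos: [0.5457, -0.0013, 0.0904]
tool_rot: [0.671, 1.569, -0.185]
contact_force: [-7.4, 0.8, 20.8]
opening: 0.0534
collar z {80: 0, 82: 0, 84: 0, 86: 0, 88: 0, 90: 3, 92: 1352, 94: 332, 96: 0, 98: 0, 100: 0, 102: 0, 104: 0, 106: 0, 108: 0, 110: 0, 112: 0, 114: 0, 116: 0, 118: 0, 120: 0, 122: 0, 124: 0, 126: 0}
barrel zmax [0.1111 0.1207]
25.05 [ 0.5457 -0.0013  0.0904] [-6.7  0.5 20.5] [ 0.08  1.31 -0.05] 0.05344179476728288
median top 0.0935 tilt [-0.     0.003]
```

View pics/c9.png

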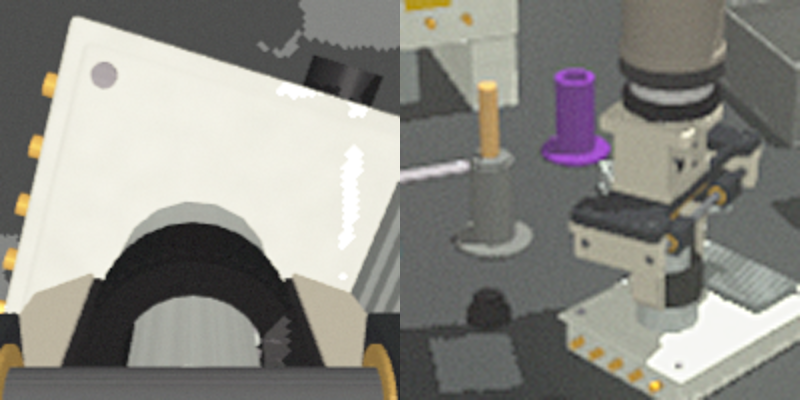

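The force rose from 15 to 20.8 N without any further movement, so the collar is on its seat. Its top is at 93.5 mm (93 nominal) and level. The brush hangs upright in its holder. Handing in.

```bash
python3 -c "
from cell import *
print(hand_in())"
```

```text
the job is handed in; nothing more can be done
None
```

I scrubbed the port barrel with two full strokes, hung the brush back, and pushed the collar fully home. I handed in at about 25 s of the 64 s allowed, still gripping the collar; the hand-in gives no verdict.

- **Brush:** Each stroke took the tip to about 70 mm below the mouth. Between strokes I drew it up until the tip was level with the mouth. The guard disc stopped about 2 mm short of touching the barrel. The last side view showed the brush upright in the grey holder, guard on the rim.
- **Collar:** It keyed after about 18–23° clockwise. At the end its top measured 93.5 mm, against 93 mm when fully home, and it was level to within 0.003 rad. The last small push raised the force from 15 to about 20 N without any movement, so it is on its seat.
- **Disagreements:** The cameras placed the barrel up to 3 mm apart, and I used a value in between. The final push also left about 7 N of sideways force and 1.3 N m of torque at the wrist. I left this alone because the collar stayed level.
- **Other things on the bench:** I did not touch any of them knowingly, and nothing looked moved in the views I took. I did not measure their positions at the end.

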